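Put the clean gear away and latch the parts cabinet

ROBOT

A 6-joint arm with a two-finger parallel gripper is mounted at the origin on the work surface. World frame = base frame: x ahead of the robot, y to its left, z up, the work surface at z = 0. Lengths are in m, angles in degrees, forces in N, time in s.
With the tool pointing down it reaches from about 0.3 to 0.75 m from the base axis. Payload 8.5 kg.
Tool frame: the origin (TCP) lies midway between the tips of the shut fingers; the grasp point (between the pads) lies 19 mm behind it; z points along the fingers, y is the line along which they close (so a half turn about z gives the same grasp; the last joint's range is limited). The gripper opens to 85 mm and grips with 20 to 120 N. Pads are 22 mm wide; open, the fingers measure 114 mm over their backs; the gripper's body (76 mm by 85 mm) begins 54 mm behind the grasp point. The pads swing forward as they close: fully open they stand 13 mm farther back than shut.
Start: joints at [58.826, 21.807, 74.336, -0, 83.858, -12.336], TCP at [0.178, 0.521, 0.231] pointing down, gripper open.
Joint ranges: [-178.18, 178.18], [-50.72, 133.34], [12.68, 142.11], [-81.47, 261.47], [9.98, 163.14], [-165.26, 165.26]. Speed limits (degrees/s): [136.94, 136.94, 180, 180, 180, 180].

INTERFACE

Orientations are given as a 3x3 rotation matrix whose columns are the frame's x, y, z axes.
In Python, from rig import env gives the robot as it stands. The module is installed in compiled form; this text tells all that it offers.
- The arm moves only by the tool jog_arm, never from a script. Its argument "targets" is a list of rows, each a list of 6 numbers: the shift along the tool's x, y, z in cm, then the turn, a rotation vector about the tool's x, y, z in degrees. A call has 1 to 8 rows; each row is the pose to reach, as a shift and turn from the pose commanded when the call began, along the tool's axes at that moment; what a row does not reach only later rows make up. A row lasts 1/12 s, in which the tool goes at most 41.7 mm and 7.16 degrees, less where a joint would pass 70% of its speed; a pose out of reach is approached as far as the arm can. A call with a gripper value outside its range is refused whole. "hand" is the opening, from 0 (shut) to 1 (fully open), set as the call begins (left out, the last holds). The fingers move at their own pace and stop on an object; "newtons" is the grip in N (left out, the last holds). Time passes only in rows, so rows that repeat a pose let the fingers close. It gives the time, the measured TCP pose, the force, the opening and the grip force at its end, in the units of the state.
- env.observe(): the state, without advancing time (a new reading comes with each control period).
- env.get_image(name): name is "scene" or "top"; returns a dict with "frame" (384x512x3 uint8, red, green, blue), "depth" (384x512 float32, m along the optical axis (not along the pixel's ray), 0 where there is no reading), "fovy" (degrees; the focal length in pixels is half the picture's height over the tangent of half this angle, whatever the lens; pixels are square), "cx", "cy" (the principal point, pixels), "cam_to_world" (4x4, takes a point from camera to world coordinates). Camera axes: x right, y down, z forward; pixel columns grow to the right and rows downward; lengths in m; the calibration is good to about 2 mm. A picture is of the moment at which its call begins.
- env.close_job(): hands the job in; it is judged then, once.
Trained networks look in the newest picture that a camera, given by its name, has taken for a name from the list of things; names that differ only in an ending like _2 or _b are one class to them, and where a whole thing is asked for, a point or a joint stands for the part that bears it (a point fixed in the world has none). Each returns a list of dicts, best first, with "score" (0 to 1); they miss things now and then, are a little off and sometimes report something else, mostly with a low value. They report only what shows in the picture. A call takes as long as a camera call.
- env.regions_of(camera, target): "pixels" (384x512 bool, what is visible of it) and "point" ([row, column] in pixels, amid what is visible of it).
The state is a dict: "time_s": time; "q": joint angles; "qvel": joint speeds; "joint_efforts": joint torques, N m; "position": TCP position; "tool_rot": TCP orientation; "ft_force": force on the tool from outside, world axes, zero at the start; "wrist_torque": the same for the moment, N m; "grip_width": finger opening in m; "gripper_force": force on a finger pad.
Only numpy, scipy, OpenCV 4.12 (cv2) and the standard library are available. Lean on these libraries where they do the work, as an engineer would, in place of code of your own. Each camera call takes 0.05 s, during which the arm holds its last target. There are 200 camera calls.

TASK

Take the gear off the drip hook, stand it on edge in the empty slot of the open parts cabinet without dropping it, let go of it, and only then close the cabinet door until its catch has clicked over and the door is fully home. Close it gently: no slamming and no leaning hard on the cabinet, and leave everything else on the bench where it is.

Things in the scene. Friction and masses are not known exactly. Their poses are not given: they have to be found in the camera images.
- gear: the steel gear that hangs on the hook: a toothed ring 90 mm across, 18 mm thick, bore 44 mm, 0.6 kg. Origin at its centre; its x axis is the axis of the bore. It hangs in an upright plane, the bore over the hook's level bar, x axis along that bar
- stand: drip stand, fixed: base plate 130 x 100 x 12 mm and an 8 mm rod that rises at x = +55 mm (stand frame) to 200 mm, then runs level to -x as a free bar of 110 mm, its last end turned up 14 mm at x = -58 mm. Origin under the plate's middle. Nothing stands above the bar
- hook (a point): point on the axis of the stand's level bar where the gear hangs, 200 mm above the bench, 55 mm from the upright and 58 mm from the turned-up end; its x axis points along the bar, away from the free end
- cabinet: parts cabinet, fixed: 220 deep (x) x 280 wide (y) x 300 mm high, grey steel sides, clear roof and back; its open front (x = -110 mm) looks to its -x. Origin at the centre of its underside. Inside are two slots along x, open at the top, centred at y = 0 (empty) and y = +85 mm (holds the spare gear). Each has two upright cheeks 75 mm long, 27 mm apart, tops 57 mm above the bench
- cradle (a point): where the gear's centre lies once it rests in the empty slot, its axis along the cabinet's y: 80 mm behind the front opening, 71 mm above the bench. Axes as the cabinet's. In the slot the gear rests by its rim on two level rods (16 mm thick, along y, at x = -28 and +28 mm from here, their tops 34 mm above the bench), so it must be lowered between them
- door (a joint): cabinet door angle in rad: 0 fully home, about 1.6 straight out, up to 1.95. Upright hinge on the cabinet's left (+y) front edge; the free edge swings to the cabinet's -x. A sprung roller catch resists from about 0.12 rad, most at about 0.1, with about 10 N at the free edge, and draws the door home only once it is under about 0.04 rad; let go before that, it stays ajar
- door_hinge (a point): point on the door's upright hinge axis, 156 mm above the bench; turns with the door: from here the panel runs 276 mm along the point's -y, its inner face in the point's plane x = 0, its outer face at x = -14 mm. The panel reaches from 6 to 292 mm above the bench
- door_edge (a point): point on the free edge of the door's outer face, 206 mm above the bench; axes as door_hinge. A bar handle (90 mm upright, 35 mm off the outer face) sits 31 mm in from the edge, 61 to 151 mm above the bench
- spare_gear: bystander: a second gear standing in the cabinet's other slot, 90 mm across, 18 mm thick, bore 30 mm; leave it. Origin at its centre
- spray_can: bystander: red spray can, 60 mm across, 170 mm high. Origin under its middle
- parts_dish: bystander: dark steel dish, 120 mm across, 30 mm high. Origin under its middle
- hammer: bystander: hammer lying on the bench, about 280 mm long. Origin under its middle
- wrench: bystander: spanner lying on the bench, about 180 mm long. Origin under its middle
- bolt_jar: bystander: jar 70 mm across, 90 mm high. Origin under its middle
- end_cover: bystander: cast alloy end cover 130 x 130 mm, 55 mm high. Origin under its middle

How it is judged:
By the outcome, as a careful person would: the job done as asked, in the order asked, and still so for the second after the job is handed in, with the robot touching nothing.
It also fails if it takes over 72 s, if anything falls off the work surface, if the arm or the gripper's body presses on something with over 40 N, if the wrist force passes 120 N, or if a joint passes its speed limit or range.

## Working session

There is one attempt and no reset: what is moved stays moved. The work goes in short steps, Python scripts to look and compute and a tool call to move; the robot and the scene stay as the last step left them, time stands still between calls to the robot, and variables do not carry over. Pictures are saved under pics/ and viewed, at most 10 in all, crops included, and the job is handed in when it is done.

Besides the shell and the picture viewer there is one more tool, called after "Request:" by a JSON object that holds its "method" and its "body". jog_arm: Moves the arm, as the interface text tells. Its arguments: {"type":"object","properties":{"targets":{"type":"array","items":{"type":"array","items":{"type":"number"}}},"hand":{"type":"number"},"newtons":{"type":"number"}},"required":["targets"]}

```bash
mkdir -p pics; cat > h.py <<'E'
import numpy as np, cv2
from rig import env
def cap(n):
    d=env.get_image(n); return d
def cloud(d):
    H,W=d["depth"].shape; f=H/2/np.tan(np.radians(d["fovy"])/2)
    v,u=np.mgrid[:H,:W]; z=d["depth"]
    P=np.stack([(u-d["cx"])/f*z,(v-d["cy"])/f*z,z],-1)
    T=np.array(d["cam_to_world"]); return P@T[:3,:3].T+T[:3,3], z>0
def save(d,n): cv2.imwrite("pics/"+n,d["frame"][:,:,::-1])
E
python3 - <<'E'
from h import *
np.set_printoptions(precision=4,suppress=True)
s=env.observe(); print(s["tool_rot"],s["position"],s["grip_width"],s["ft_force"])
for c in("scene","top"):
    d=cap(c); save(d,c+"0.png"); np.savez(c+"0.npz",**d)
    P,ok=cloud(d)
    print(c,d["fovy"],d["cx"],d["cy"],np.array(d["cam_to_world"]))
    for t in("gear","stand","cabinet","door","spare_gear","spray_can","parts_dish","hammer","wrench","bolt_jar","end_cover"):
        for r in env.regions_of(c,t)[:2]:
            m=r["pixels"]&ok
            if m.sum()>5: print(t,round(r["score"],2),r["point"],m.sum(),np.median(P[m],0),np.percentile(P[m],3,0),np.percentile(P[m],97,0))
E
```

```text
[[-0.9464  0.3229 -0.0007]
 [ 0.3229  0.9464 -0.0012]
 [ 0.0003 -0.0014 -1.    ]] [0.1775 0.5203 0.2307] 0.08561480505324105 [0.3191 0.1771 0.0603]
scene 48.4444512443604 253.49418449667593 195.7802084138476 [[ 0.4133  0.8629 -0.2909  0.9   ]
 [ 0.9105 -0.389   0.14   -0.213 ]
 [ 0.0077 -0.3228 -0.9464  1.3844]
 [ 0.      0.      0.      1.    ]]
gear 0.65 [198.5, 148.2] 373 [ 0.4271 -0.3172  0.2065] [ 0.4113 -0.3562  0.1546] [ 0.4363 -0.2789  0.2256]
stand 0.73 [218.6, 161.5] 1198 [ 0.445  -0.3132  0.0119] [ 0.3755 -0.3645  0.0023] [ 0.5009 -0.2684  0.2032]
stand 0.73 [138.8, 317.7] 2742 [0.4262 0.2303 0.2036] [0.3103 0.2174 0.0197] [0.5517 0.2467 0.2932]
cabinet 0.9 [211.3, 322.1] 13142 [0.6732 0.1321 0.2974] [ 0.339  -0.031   0.0292] [0.8032 0.2436 0.3025]
door 0.77 [134.9, 315.8] 2656 [0.4262 0.2299 0.2039] [0.3116 0.2174 0.0272] [0.55   0.2443 0.293 ]
spray_can 0.58 [176.7, 215.4] 524 [ 0.4053 -0.105   0.1495] [ 0.3674 -0.1297  0.0217] [ 0.4163 -0.0788  0.1727]
spray_can 0.35 [219.5, 161.0] 1176 [ 0.4472 -0.3132  0.0118] [ 0.3813 -0.3683  0.0025] [ 0.5015 -0.2686  0.2019]
parts_
[... 1937 characters left out ...]
42  0.0163] [ 0.6457 -0.2139  0.003 ] [ 0.7479 -0.1123  0.0331]
hammer 0.96 [159.4, 373.2] 747 [ 0.6749 -0.3981  0.0242] [ 0.5604 -0.4883  0.0016] [ 0.7697 -0.3155  0.0308]
wrench 0.53 [227.0, 350.8] 1141 [ 0.4394 -0.3128  0.0136] [ 0.3753 -0.3697  0.0039] [ 0.4953 -0.267   0.2047]
wrench 0.52 [219.2, 107.2] 266 [0.4464 0.5048 0.0081] [0.4007 0.4191 0.0018] [0.486  0.5616 0.0131]
bolt_jar 0.8 [157.7, 129.2] 498 [0.6355 0.4171 0.0873] [0.6096 0.3935 0.0117] [0.6673 0.4542 0.0954]
end_cover 0.56 [227.2, 410.6] 1118 [ 0.4272 -0.5125  0.032 ] [ 0.3781 -0.5783  0.0121] [ 0.4787 -0.4575  0.0582]
end_cover 0.41 [215.2, 172.5] 2293 [0.4314 0.2299 0.2207] [0.3066 0.2152 0.0174] [0.5666 0.2487 0.2949]
```

View pics/scene0.png

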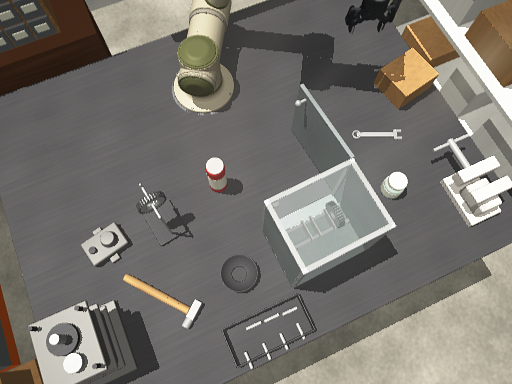

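View pics/top0.png

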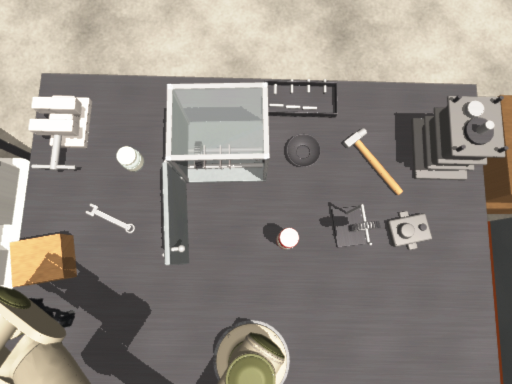

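The scene view shows the gear on the stand at about (150,200), the cabinet at (330,220) with its door open toward the robot from (350,158) to (300,95), and the spray can at (216,175). In the top view the gear is at (366,226), the can at (288,238), and the cabinet's front edge lies along row ~158. Next I fit the geometry.

```bash
cat > fit.py <<'E'
from h import *
np.set_printoptions(precision=4,suppress=True)
for c in("scene","top"):
    d=dict(np.load(c+"0.npz")); P,ok=cloud(d); Q=P[ok]
    near=lambda x0,x1,y0,y1,z0,z1: Q[(Q[:,0]>x0)&(Q[:,0]<x1)&(Q[:,1]>y0)&(Q[:,1]<y1)&(Q[:,2]>z0)&(Q[:,2]<z1)]
    A=near(.33,.56,-.42,-.2,.15,.25); print(c,"gear+bar n",len(A))
    b=A[(A[:,2]>.193)&(A[:,2]<.208)]; 
    np.savetxt(c+"_gb.txt",A,fmt="%.4f")
    pl=near(.33,.56,-.42,-.2,.008,.016); r=cv2.minAreaRect(pl[:,:2].astype(np.float32)); print("plate",r)
    rf=near(.5,.9,-.1,.32,.294,.306); r=cv2.minAreaRect(rf[:,:2].astype(np.float32)); print("roof",r, cv2.boxPoints(r))
    dr=near(.27,.58,.19,.27,.15,.285); 
    for f in (0,):
        vx=cv2.fitLine(dr[:,:2].astype(np.float32),cv2.DIST_HUBER,0,.01,.01).ravel(); print("door line",vx, np.percentile(dr,[1,99],axis=0))
    top=near(.27,.56,.19,.27,.286,.3); print("doortop",cv2.minAreaRect(top[:,:2].astype(np.float32)))
    up=near(.3,.6,-.45,-.15,.06,.14); print("upright/lo", len(up), np.median(up,0) if len(up) else 0)
    # gear points
    g=A[(A[:,2]>.21)]; print("z>.21",len(g),np.median(g,0),np.ptp(g,0)); print("bar rect",cv2.minAreaRect(b[:,:2].astype(np.float32)))
E
python3 fit.py
python3 - <<'E'
import cv2
a=cv2.imread('pics/top0.png')[190:260,320:400]; b=cv2.imread('pics/scene0.png')[170:250,110:200]
b2=cv2.resize(b,None,fx=4.4,fy=4.4,interpolation=2);a2=cv2.resize(a,(int(80*4.9),b2.shape[0]),interpolation=2)
cv2.imwrite('pics/crop.png',cv2.hconcat([a2,b2]))
E
```

```text
scene gear+bar n 506
plate ((0.4368705451488495, -0.302091121673584), (0.20462602376937866, 0.1384267956018448), 3.2351861000061035)
roof ((0.6552276015281677, 0.11141771823167801), (0.2946782410144806, 0.2862953841686249), 2.5859928131103516) [[ 0.5016  0.2478]
 [ 0.5145 -0.0382]
 [ 0.8089 -0.0249]
 [ 0.796   0.2611]]
door line [0.9954 0.0962 0.4379 0.2305] [[0.3048 0.1949 0.152 ]
 [0.559  0.2422 0.2837]]
doortop ((0.43002188205718994, 0.2355995774269104), (0.2598531246185303, 0.01601361110806465), 5.622315406799316)
upright/lo 23 [ 0.4853 -0.3097  0.1076]
z>.21 176 [ 0.4243 -0.3203  0.2195] [0.0677 0.0696 0.0205]
bar rect ((0.42887020111083984, -0.3187748193740845), (0.08915967494249344, 0.07915499061346054), 48.85341262817383)
top gear+bar n 343
plate ((0.4526967406272888, -0.3010505437850952), (0.20363366603851318, 0.2101748138666153), 82.09696197509766)
roof ((0.6552045941352844, 0.11228638887405396), (0.29565009474754333, 0.28975367546081543), 2.4789373874664307) [[ 0.5013  0.2506]
 [ 0.5138 -0.0388]
 [ 0.8092 -0.0261]
 [ 0.7966  0.2634]]
door line [0.9954 0.0955 0.4493 0.2296] [[0.3011 0.1939 0.1521]
 [0.5767 0.2426 0.2836]]
doortop ((0.4292871654033661, 0.23446154594421387), (0.2623707354068756, 0.01514703594148159), 5.585803985595703)
upright/lo 18 [ 0.4799 -0.3095  0.1027]
z>.21 169 [ 0.4206 -0.3195  0.2229] [0.0666 0.0732 0.0212]
bar rect ((0.4279511570930481, -0.3180805742740631), (0.07809287309646606, 0.08345791697502136), 54.40381622314453)
```

View pics/crop.png

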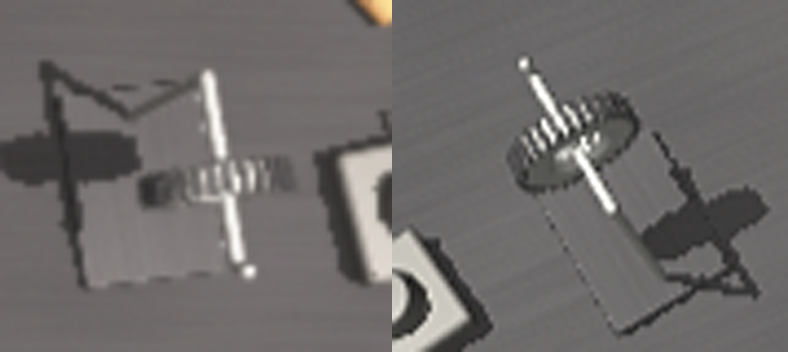

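The crop shows the bar running from about (207,72) at the upright to (248,270) at the turned-up tip, with the gear at its middle and its left (+y) side clear.

```bash
cat > fit2.py <<'E'
from h import *
np.set_printoptions(precision=4,suppress=True)
for c in("scene","top"):
    d=dict(np.load(c+"0.npz")); P,ok=cloud(d); Q=P[ok]
    near=lambda x0,x1,y0,y1,z0,z1: Q[(Q[:,0]>x0)&(Q[:,0]<x1)&(Q[:,1]>y0)&(Q[:,1]<y1)&(Q[:,2]>z0)&(Q[:,2]<z1)]
    A=near(.33,.56,-.42,-.2,.19,.225)
    b=A[(abs(A[:,0]-.424)>.022)&(abs(A[:,1]+.318)<.025)]
    l=cv2.fitLine(b[:,:2].astype(np.float32),cv2.DIST_HUBER,0,.01,.01).ravel();print(c,"bar",len(b),l,np.degrees(np.arctan2(l[1],l[0])),b[:,0].min(),b[:,0].max(),np.median(b[:,2]))
    g=A[(abs(A[:,0]-.424)<.02)&(A[:,2]>.2)]
    l=cv2.fitLine(g[:,:2].astype(np.float32),cv2.DIST_HUBER,0,.01,.01).ravel();print("gear rim line",len(g),l,np.degrees(np.arctan2(l[1],l[0])))
    print(" gear rect",cv2.minAreaRect(g[:,:2].astype(np.float32)),g[:,2].max())
    pl=near(.36,.53,-.40,-.24,.009,.015); m=pl[(abs(pl[:,0]-.44)<.09)]; print(" plate",cv2.minAreaRect(m[:,:2].astype(np.float32)),np.percentile(m,[2,98],axis=0))
    rf=near(.57,.9,-.1,.32,.294,.306)
    # clean via occupancy
    r=cv2.minAreaRect(rf[:,:2].astype(np.float32)); print(" roof",r,len(rf))
    fr=[]
    for y in np.arange(-.02,.19,.01):
        s=near(.5,.9,y,y+.01,.29,.306); 
        if len(s)>3: fr.append([s[:,0].min(),y+.005,s[:,0].max()])
    fr=np.array(fr); print(" front x=",np.polyfit(fr[:,1],fr[:,0],1)," back",np.polyfit(fr[:,1],fr[:,2],1))
    fr=[]
    for x in np.arange(.62,.76,.01):
        s=near(x,x+.01,-.1,.32,.29,.306); fr.append([s[:,1].min(),x+.005,s[:,1].max()])
    fr=np.array(fr); print(" right y=",np.polyfit(fr[:,1],fr[:,0],1)," left",np.polyfit(fr[:,1],fr[:,2],1))
    s=near(.5,.75,-.02,.24,.02,.13); print(" inside pts",len(s))
    if c=="top": np.savetxt("inside.txt",s,fmt="%.3f")
E
python3 fit2.py
```

```text
scene bar 75 [ 0.9893  0.146   0.4271 -0.3188] 8.394306 0.36829275353498514 0.48648517819220943 0.20267482117508528
gear rim line 216 [ 0.1656 -0.9862  0.4276 -0.3197] -80.46849
 gear rect ((0.42436715960502625, -0.318936824798584), (0.08253248780965805, 0.03625169023871422), 83.33441162109375) 0.22497716217301766
 plate ((0.43803489208221436, -0.3142489790916443), (0.1311357468366623, 0.1052531823515892), 8.264301300048828) [[ 0.3797 -0.3676  0.0092]
 [ 0.5027 -0.2662  0.0148]]
 roof ((0.690027117729187, 0.1112908273935318), (0.2251615822315216, 0.2829016447067261), 2.5859928131103516) 8351
 front x= [-0.0471  0.5877]  back [-0.0452  0.8076]
 right y= [ 0.0451 -0.0612]  left [0.0464 0.2187]
 inside pts 46
top bar 78 [ 0.9891  0.1473  0.4245 -0.3201] 8.468124 0.3677911594490685 0.4836499304865135 0.20416151793793635
gear rim line 154 [ 0.1503 -0.9886  0.4203 -0.3143] -81.3529
 gear rect ((0.42411160469055176, -0.3200931251049042), (0.08166961371898651, 0.03734784945845604), 87.27469635009766) 0.22491129260678355
 plate ((0.4395461678504944, -0.31123673915863037), (0.1398301124572754, 0.13306348025798798), 3.7142326831817627) [[ 0.3725 -0.3706  0.0092]
 [ 0.4986 -0.2683  0.0149]]
 roof ((0.6900560855865479, 0.10995396971702576), (0.22646170854568481, 0.28202924132347107), 2.6489522457122803) 7777
 front x= [-0.0493  0.586 ]  back [-0.0414  0.8056]
 right y= [ 0.0488 -0.0637]  left [0.0416 0.2194]
 inside pts 627
```

```bash
cat > geo.py <<'E'
import numpy as np
from scipy.spatial.transform import Rotation as R
def tool(yaw,tilt,s):  # tool z heads yaw, 'tilt' deg below level; y level, s=+-1: s*(heading turned +90)
    a,t=np.radians([yaw,tilt]); z=np.array([np.cos(a)*np.cos(t),np.sin(a)*np.cos(t),-np.sin(t)])
    y=s*np.array([-np.sin(a),np.cos(a),0]); return np.stack([np.cross(y,z),y,z],1)
def jog(s,p,Rt,back=0.0): # p = goal of point 'back' m behind TCP
    R0=np.array(s["tool_rot"]); p0=np.array(s["position"]); tcp=np.array(p)+back*Rt[:,2]
    return np.r_[100*R0.T@(tcp-p0), R.from_matrix(R0.T@Rt).as_rotvec(degrees=True)].round(2)
def wrist(q1,fore,Rt):
    M=(R.from_euler('ZY',[q1,fore],degrees=True).inv()*R.from_matrix(Rt)*R.from_euler('Z',-90,degrees=True))
    return M.as_euler('ZYZ',degrees=True)
E
python3 - <<'E'
from geo import *; from rig import env
np.set_printoptions(precision=3,suppress=True)
q=env.observe()["q"]; print(wrist(q[0],q[1]+q[2],np.array(env.observe()["tool_rot"])))
for s in(1,-1):
  for t in (30,45): print("hook",s,t,wrist(-20,100,tool(-81.6,t,s)),"place",wrist(14,100,tool(2.65,t,s)), "door0",wrist(50,100,tool(-84,t,s)),"door-45",wrist(20,100,tool(-45,t,s)))
p=np.loadtxt("inside.txt"); c=np.array([.660,.109]);u=np.array([.9989,.0462]);v=np.array([-.0462,.9989])
l=np.c_[(p[:,:2]-c)@u,(p[:,:2]-c)@v,p[:,2]]*1000
l=l[(l[:,1]<120)&(l[:,1]>-130)]
for lo,hi in((25,40),(52,60)):
  m=l[(l[:,2]>lo)&(l[:,2]<hi)]; print(lo,len(m)); print(m[np.argsort(m[:,1])][::max(1,len(m)//30)].round(0).tolist())
E
```

```text
[  0.001  83.859 -12.334]
hook 1 30 [-61.08   60.497  -5.526] place [-26.293  22.629 -59.754] door0 [-46.226 120.373  34.804] door-45 [-61.349  63.432  -3.7  ]
hook 1 45 [-44.274  63.    -13.528] place [-13.583  36.338 -70.908] door0 [-33.053 111.158  40.569] door-45 [-44.839  65.349 -10.877]
hook -1 30 [-61.08   60.497 174.474] place [-26.293  22.629 120.246] door0 [ -46.226  120.373 -145.196] door-45 [-61.349  63.432 176.3  ]
hook -1 45 [-44.274  63.    166.472] place [-13.583  36.338 109.092] door0 [ -33.053  111.158 -139.431] door-45 [-44.839  65.349 169.123]
25 275
[[-23.0, -125.0, 33.0], [-29.0, -118.0, 33.0], [-32.0, -111.0, 30.0], [-26.0, -101.0, 32.0], [-22.0, -94.0, 37.0], [-33.0, -88.0, 37.0], [-27.0, -81.0, 39.0], [-35.0, -76.0, 27.0], [-32.0, -70.0, 32.0], [-26.0, -63.0, 37.0], [-25.0, -56.0, 31.0], [-35.0, -49.0, 32.0], [-29.0, -43.0, 35.0], [-25.0, -36.0, 36.0], [-27.0, -29.0, 33.0], [-24.0, -22.0, 33.0], [-36.0, -15.0, 39.0], [-20.0, -8.0, 32.0], [-20.0, -1.0, 32.0], [-28.0, 5.0, 34.0], [-33.0, 12.0, 39.0], [-27.0, 19.0, 36.0], [-24.0, 29.0, 36.0], [-26.0, 36.0, 34.0], [-30.0, 43.0, 32.0], [-27.0, 53.0, 36.0], [-29.0, 60.0, 31.0], [-23.0, 74.0, 34.0], [-34.0, 102.0, 27.0], [-22.0, 111.0, 36.0], [-27.0, 117.0, 39.0]]
52 24
[[-19.0, -17.0, 55.0], [-24.0, -17.0, 58.0], [-27.0, -17.0, 57.0], [-30.0, -17.0, 56.0], [-34.0, -16.0, 59.0], [-16.0, 13.0, 59.0], [-23.0, 13.0, 58.0], [-26.0, 13.0, 57.0], [-30.0, 13.0, 59.0], [-18.0, 14.0, 56.0], [-21.0, 67.0, 56.0], [-25.0, 67.0, 58.0], [-18.0, 68.0, 55.0], [-39.0, 74.0, 55.0], [-21.0, 74.0, 56.0], [-25.0, 74.0, 54.0], [-28.0, 74.0, 53.0], [-32.0, 75.0, 56.0], [-35.0, 75.0, 54.0], [-35.0, 98.0, 56.0], [-24.0, 100.0, 58.0], [-34.0, 101.0, 57.0], [-20.0, 101.0, 55.0], [-27.0, 101.0, 56.0]]
```

```bash
cat > go.py <<'E'
import sys; from geo import *; from rig import env
np.set_printoptions(precision=3,suppress=True)
s=env.observe()
def show(*a,**k): print(jog(s,*a,**k).tolist())
C=np.array([.426,-.3195,.182]); H=tool(-81.6,30,1)
E
python3 - <<'E'
from go import *
show([.178,.521,.40],np.array(s["tool_rot"]))
show([.34,.25,.45],tool(-30,60,1))
E
```

```text
[-0.02, 0.06, -16.87, 0.0, 0.0, 0.0]
[-24.11, -20.36, -21.87, 2.92, -29.91, 10.9]
```

Request:
{"method": "jog_arm", "body": {"targets": [[0,0,-8,0,0,0],[0,0,-16,0,0,0],[0,0,-18,0,0,0],[-24,-20,-22,3,-30,11],[-24,-20,-22,3,-30,11],[-24,-20,-22,3,-30,11],[-24,-20,-22,3,-30,11],[-24,-20,-22,3,-30,11]], "hand": 0.6}}

```text
time_s: 1.87
position: [0.2812, 0.3491, 0.4174]
tool_rot: [[-0.746, 0.502, 0.438], [0.432, 0.865, -0.255], [-0.506, -0.001, -0.862]]
ft_force: [0.7, 0.6, 0.4]
grip_width: 0.0514
gripper_force: 0.0
```

Request:
{"method": "jog_arm", "body": {"targets": [[0,0,0,0,0,0],[0,0,0,0,0,0]]}}

```text
time_s: 2.03
position: [0.2813, 0.3495, 0.4176]
tool_rot: [[-0.748, 0.503, 0.434], [0.435, 0.864, -0.251], [-0.501, 0.001, -0.865]]
ft_force: [0.5, 1.3, -1.0]
grip_width: 0.0511
gripper_force: 0.0
```

```bash
python3 - <<'E'
from go import *
print(s["q"],s["position"],s["time_s"],s["grip_width"])
show(C+[0.0,.15,.15],H)
show(C-.12*H[:,2],H,back=.019)
E
```

```text
[ 52.513   7.173  70.012 -30.084  97.42  -12.698] [0.281 0.35  0.418] 2.0333 0.051113501571193855
[-29.13, -37.6, 26.73, 36.81, -27.89, 36.69]
[-25.96, -43.73, 36.38, 36.81, -27.89, 36.69]
```

Request:
{"method": "jog_arm", "body": {"targets": [[-29,-37.5,26.5,37,-28,37],[-29,-37.5,26.5,37,-28,37],[-29,-37.5,26.5,37,-28,37],[-29,-37.5,26.5,37,-28,37],[-29,-37.5,26.5,37,-28,37],[-29,-37.5,26.5,37,-28,37],[-29,-37.5,26.5,37,-28,37],[-29,-37.5,26.5,37,-28,37]]}}

```text
time_s: 2.7
position: [0.3699, 0.032, 0.365]
tool_rot: [[-0.091, 0.986, 0.142], [0.502, 0.168, -0.848], [-0.86, -0.006, -0.51]]
ft_force: [1.1, 1.1, 1.1]
grip_width: 0.0513
gripper_force: 0.0
```

```bash
python3 - <<'E'
from go import *
print(s["q"],s["position"],s["time_s"],s["grip_width"])
show(C+[0.0,.15,.15],H)
show(C-.12*H[:,2],H,back=.019)
E
```

```text
[ 20.546   7.923  92.647 -57.774  93.909  14.366] [0.37  0.032 0.365] 2.7 0.051262754718975956
[-7.79, 2.15, 19.57, 0.96, -0.69, 0.93]
[-2.31, -0.12, 29.85, 0.96, -0.69, 0.93]
```

Request:
{"method": "jog_arm", "body": {"targets": [[-7,2,15,1,-0.7,1],[-7,2,19,1,-0.7,1],[-7,2,19,1,-0.7,1],[-7,2,19,1,-0.7,1],[-7,2,19,1,-0.7,1],[-7,2,19,1,-0.7,1],[-7,2,19,1,-0.7,1],[-7,2,19,1,-0.7,1]]}}

```text
time_s: 3.37
position: [0.4234, -0.1591, 0.328]
tool_rot: [[-0.075, 0.989, 0.128], [0.497, 0.148, -0.855], [-0.865, -0.0, -0.502]]
ft_force: [0.0, -0.1, -0.2]
grip_width: 0.0514
gripper_force: 0.0
```

```bash
python3 - <<'E'
from go import *
print(s["q"],s["position"],s["time_s"],s["grip_width"])
show(C-.11*H[:,2],H,back=.019)
show(C-.037*H[:,2],H,back=.019)
for c in("scene","top"):
    d=cap(c) if 0 else env.get_image(c)
    np.savez(c+"1.npz",**d)
E
sed -i 's/"0.npz"/"1.npz"/' fit2.py; python3 fit2.py | grep -E "bar|gear"
```

```text
[ -8.399   7.97   99.711 -64.08   66.926   7.694] [ 0.423 -0.159  0.328] 3.3667 0.05135529290295052
[4.67, -2.1, 11.98, 0.08, -0.14, 0.07]
[4.65, -2.11, 19.28, 0.08, -0.14, 0.07]
scene bar 77 [ 0.9892  0.1466  0.4273 -0.3188] 8.427907 0.36729791864605243 0.4877966757614014 0.20375847463053542
gear rim line 212 [ 0.1338 -0.991   0.4283 -0.3222] -82.31247
 gear rect ((0.4280153512954712, -0.3186008632183075), (0.030267300084233284, 0.08349622040987015), 9.19258975982666) 0.22486588957290543
top bar 77 [ 0.9888  0.1491  0.4287 -0.3194] 8.572088 0.36774405299931895 0.48329192534303933 0.20487930193691883
gear rim line 154 [ 0.1548 -0.9879  0.421  -0.3153] -81.09379
 gear rect ((0.42369136214256287, -0.3200719356536865), (0.08100453019142151, 0.03735097125172615), 86.27203369140625) 0.22489019027628498
```

Request:
{"method": "jog_arm", "body": {"targets": [[4.6,-2.1,2,0,0,0],[4.6,-2.1,6,0,0,0],[4.6,-2.1,10,0,0,0],[4.6,-2.1,12,0,0,0],[4.6,-2.1,14,0,0,0],[4.6,-2.1,15,0,0,0],[4.6,-2.1,15,0,0,0],[4.6,-2.1,15,0,0,0]]}}

```text
time_s: 4.13
position: [0.4201, -0.2666, 0.2166]
tool_rot: [[-0.075, 0.989, 0.127], [0.498, 0.147, -0.854], [-0.864, -0.001, -0.504]]
ft_force: [-0.6, 0.0, 0.3]
grip_width: 0.0513
gripper_force: 0.0
```

```bash
python3 - <<'E'
from go import *
print(s["q"],s["position"],s["ft_force"])
show(C-.037*H[:,2],H,back=.019)
E
```

```text
[-24.386  17.179 110.737 -81.386  47.223  25.355] [ 0.42  -0.267  0.217] [-0.599  0.03   0.313]
[0.32, -0.19, 4.54, 0.04, -0.27, 0.09]
```

```bash
cat >> go.py <<'E'
def G(t,off,r=.036):  # grasp point relative to gear centre in (toward tool, up), ring angle t-off
    a=np.radians(t-off); return r*np.cos(a), r*np.sin(a)
def hookp(t,off,extra=0):
    H=tool(-81.6,t,1); g=G(t,off); h=np.array([np.cos(np.radians(-81.6)),np.sin(np.radians(-81.6)),0])
    return C-g[0]*h+[0,0,g[1]]-extra*H[:,2],H
E
python3 - <<'E'
from go import *
for t in(45,50,55): print(t,wrist(-24,124,tool(-81.6,t,1)),wrist(-20,115,tool(-81.6,t,1)))
show(*hookp(48,22,.08),back=.019)
show(*hookp(48,22,.0),back=.019)
E
```

```text
45 [-57.912  44.804   6.625] [-51.277  52.869  -0.429]
50 [-50.81   44.446   1.567] [-45.018  53.071  -4.201]
55 [-43.673  44.532  -3.527] [-38.819  53.599  -7.905]
[-1.28, -0.19, -3.06, 0.02, 17.73, 0.1]
[1.15, -0.19, 4.56, 0.02, 17.73, 0.1]
```

Request:
{"method": "jog_arm", "body": {"targets": [[-1,0,-4,0,0,0],[-1.3,-0.2,-4,0,6,0],[-1.3,-0.2,-3.5,0,12,0],[-1.3,-0.2,-3,0,17.7,0],[-1.3,-0.2,-3,0,17.7,0],[-1.3,-0.2,-3,0,17.7,0]]}}

```text
time_s: 4.63
position: [0.4147, -0.2483, 0.2437]
tool_rot: [[-0.108, 0.989, 0.098], [0.733, 0.145, -0.664], [-0.671, 0.0, -0.741]]
ft_force: [1.2, 0.4, -0.2]
grip_width: 0.0514
gripper_force: 0.0
```

```bash
python3 - <<'E'
from go import *
print(s["q"],s["position"],s["ft_force"])
show(*hookp(48,22,.04),back=.019)
show(*hookp(48,22,.0),back=.019)
E
```

```text
[-28.436   9.763 101.836 -44.811  49.686 -12.531] [ 0.415 -0.248  0.244] [ 1.186  0.398 -0.15 ]
[0.13, 0.07, 3.97, -0.01, 0.17, -0.04]
[0.15, 0.08, 7.97, -0.01, 0.17, -0.04]
```

Request:
{"method": "jog_arm", "body": {"targets": [[0.1,0.1,3,0,0,0],[0.1,0.1,5,0,0,0],[0.1,0.1,7,0,0,0],[0.1,0.1,8,0,0,0],[0.1,0.1,8,0,0,0],[0.1,0.1,8,0,0,0]]}}

```text
time_s: 5.13
position: [0.4232, -0.2998, 0.1819]
tool_rot: [[-0.111, 0.989, 0.096], [0.735, 0.146, -0.662], [-0.669, -0.003, -0.743]]
ft_force: [0.1, 0.3, 0.7]
grip_width: 0.0511
gripper_force: 0.0
```

```bash
python3 - <<'E'
from go import *
print(s["q"],s["position"],s["ft_force"])
show(*hookp(48,22,.0),back=.019)
d=env.get_image("scene"); cv=__import__("cv2"); cv.imwrite("pics/g1.png",cv.resize(d["frame"][150:250,90:210,::-1],None,fx=5,fy=5,interpolation=2))
E
```

```text
[-34.273  16.916 104.466 -50.992  39.37   -7.539] [ 0.423 -0.3    0.182] [0.072 0.313 0.667]
[-0.14, -0.01, -0.11, -0.1, -0.02, 0.12]
```

View pics/g1.png

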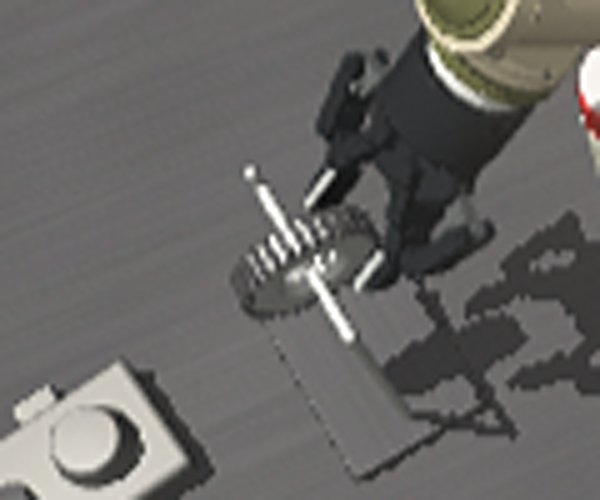

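The fingers (pads at about (320,190) and (370,270)) straddle the gear's near side, centred and clear of the bar. I close now.

Request:
{"method": "jog_arm", "body": {"targets": [[0,0,0,0,0,0],[0,0,0,0,0,0],[0,0,0,0,0,0],[0,0,0,0,0,0],[0,0,0,0,0,0],[0,0,0,0,0,0]], "hand": 0, "newtons": 90}}

```text
time_s: 5.68
position: [0.4234, -0.3004, 0.1825]
tool_rot: [[-0.109, 0.989, 0.097], [0.735, 0.146, -0.662], [-0.669, -0.001, -0.743]]
ft_force: [-1.2, 5.8, 4.3]
grip_width: 0.0163
gripper_force: 89.2
```

```bash
python3 - <<'E'
from go import *
R0=np.array(s["tool_rot"]); print(s["grip_width"],s["gripper_force"],s["ft_force"],s["wrist_torque"])
b=np.array([.989,.147,0])
for v in([0,0,.02],-.04*b+[0,0,.02],-.095*b+[0,0,.022]): print((100*R0.T@np.array(v)).round(2).tolist())
E
```

```text
0.01631273112325174 89.16431328116369 [-1.171  5.772  4.262] [ 0.395  0.058 -0.124]
[-1.34, -0.0, -1.49]
[-1.34, -4.0, -1.48]
[-1.47, -9.5, -1.62]
```

Request:
{"method": "jog_arm", "body": {"targets": [[-0.8,0,-0.9,0,0,0],[-1.6,0,-1.8,0,0,0],[-1.6,0,-1.8,0,0,0],[-1.6,-2,-1.8,0,0,0],[-1.6,-4,-1.8,0,0,0],[-1.6,-4,-1.8,0,0,0]]}}

```text
time_s: 6.18
position: [0.3803, -0.3054, 0.2041]
tool_rot: [[-0.11, 0.99, 0.091], [0.738, 0.143, -0.659], [-0.666, -0.005, -0.746]]
ft_force: [-0.0, 0.1, -6.7]
grip_width: 0.0166
gripper_force: 89.5
```

```bash
python3 - <<'E'
from go import *
print(s["position"],s["grip_width"],s["gripper_force"],s["ft_force"],s["wrist_torque"],s["q"])
d=env.get_image("scene"); cv=__import__("cv2"); a=d["frame"][150:250,90:210,::-1]
d=env.get_image("top"); b=d["frame"][180:280,310:430,::-1]
cv.imwrite("pics/g2.png",cv.resize(cv.hconcat([a,b]),None,fx=3.3,fy=3.3,interpolation=2))
E
```

```text
[ 0.38  -0.305  0.204] 0.016633428864112763 89.477528661094 [-0.002  0.06  -6.683] [ 1.243  0.17  -0.046] [-38.747  11.424 107.612 -47.574  38.244 -14.598]
```

View pics/g2.png

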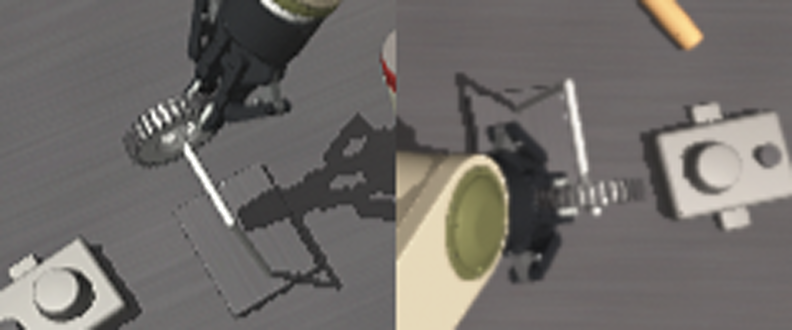

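The gear is held and lifted, near the bar's free end (turned-up tip at about (595,210) in the right half), with only its weight (6.7 N) on the wrist.

Request:
{"method": "jog_arm", "body": {"targets": [[-0.2,-1.5,-0.2,0,0,0],[-0.2,-3,-0.2,0,0,0],[-0.2,-4.5,-0.2,0,0,0],[-0.2,-6,-0.2,0,0,0],[-0.2,-6.5,-0.2,0,0,0],[-0.2,-6.5,-0.2,0,0,0]]}}

```text
time_s: 6.78
position: [0.3189, -0.3159, 0.2087]
tool_rot: [[-0.109, 0.989, 0.095], [0.736, 0.145, -0.661], [-0.668, -0.002, -0.744]]
ft_force: [0.2, -0.8, -6.5]
grip_width: 0.0167
gripper_force: 89.8
```

```bash
cat >> go.py <<'E'
K=np.array([.660,.1075,.071]); u=np.array([.9989,.0462,0])
def place(t,off,dx=0,dz=0,yaw=2.65):
    g=G(t,off); return K-g[0]*u+[0,0,g[1]]+dx*u+[0,0,dz], tool(yaw,t,1)
E
python3 - <<'E'
from go import *
print(s["position"],s["grip_width"],s["gripper_force"],s["ft_force"],s["q"])
d=env.get_image("scene")
import cv2; cv2.imwrite("pics/g3.png",d["frame"][:,:,::-1])
g=G(48,22); h=np.array([np.cos(np.radians(-81.6)),np.sin(np.radians(-81.6)),0]); R0=np.array(s["tool_rot"])
print("gear est",s["position"]-.019*R0[:,2]+g[0]*h-[0,0,g[1]])
show(np.array(s["position"])+[0,0,.15],R0)
show([.30,-.1,.38],tool(-40,48,1))
for t in(45,50,55,60): print(wrist(14,115,place(t,22)[1]))
E
```

```text
[ 0.319 -0.316  0.209] 0.016712875721173318 89.84315535816708 [ 0.228 -0.812 -6.463] [-47.288   5.763 114.138 -45.593  31.987 -22.17 ]
gear est [ 0.322 -0.335  0.207]
[-10.02, -0.03, -11.16, 0.0, 0.0, 0.0]
[4.66, 1.22, -27.2, -27.94, -0.12, -30.93]
[-21.803  22.004 -61.572]
[-16.468  26.503 -66.44 ]
[-12.606  31.145 -69.827]
[ -9.666  35.876 -72.28 ]
```

Request:
{"method": "jog_arm", "body": {"targets": [[-2.5,0,-2.8,0,0,0],[-5,0,-5.6,0,0,0],[-7.5,0,-8.4,0,0,0],[-10,0,-11,0,0,0],[4.5,1,-27,-28,0,-31],[4.5,1,-27,-28,0,-31],[4.5,1,-27,-28,0,-31],[4.5,1,-27,-28,0,-31]]}}

```text
time_s: 7.5
position: [0.303, -0.1494, 0.3745]
tool_rot: [[-0.453, 0.794, 0.405], [0.591, 0.608, -0.53], [-0.667, -0.001, -0.745]]
ft_force: [1.8, 0.1, -6.4]
grip_width: 0.0167
gripper_force: 90.1
```

```bash
python3 - <<'E'
from go import *
print(s["position"],s["grip_width"],s["gripper_force"],s["ft_force"],s["q"])
show([.30,-.1,.38],tool(-40,48,1))
show(*place(50,22,-.22,.12,yaw=2.65),back=.019)
E
```

```text
[ 0.303 -0.149  0.374] 0.016651744260767178 90.14724564084491 [ 1.756  0.094 -6.387] [-39.882 -21.806 105.285 -10.246  55.8   -74.688]
[2.69, 2.77, -3.15, -8.43, -0.14, -9.34]
[21.3, 24.3, 5.22, -36.21, 1.7, -41.71]
```

Request:
{"method": "jog_arm", "body": {"targets": [[21.3,24.3,0,-36,2,-42],[21.3,24.3,0,-36,2,-42],[21.3,24.3,0,-36,2,-42],[21.3,24.3,5.2,-36,2,-42],[21.3,24.3,5.2,-36,2,-42],[21.3,24.3,5.2,-36,2,-42],[21.3,24.3,5.2,-36,2,-42],[21.3,24.3,5.2,-36,2,-42]]}}

```text
time_s: 8.17
position: [0.4231, 0.0953, 0.1923]
tool_rot: [[-0.77, -0.048, 0.637], [-0.04, 0.999, 0.027], [-0.637, -0.005, -0.771]]
ft_force: [1.7, 0.6, -5.4]
grip_width: 0.0162
gripper_force: 90.1
```

Request:
{"method": "jog_arm", "body": {"targets": [[0,0,0,0,0,0],[0,0,0,0,0,0]]}}

```text
time_s: 8.33
position: [0.4229, 0.0946, 0.1918]
tool_rot: [[-0.773, -0.044, 0.633], [-0.036, 0.999, 0.026], [-0.634, -0.003, -0.773]]
ft_force: [0.0, 0.1, -6.6]
grip_width: 0.0163
gripper_force: 91.1
```

```bash
python3 - <<'E'
from go import *
print(s["position"],s["grip_width"],s["gripper_force"],s["ft_force"],s["q"])
show(*place(50,22,-.22,.12),back=.019)
show(*place(50,22,-.22,.06),back=.019)
show(*place(50,22,0,.06),back=.019)
E
```

```text
[0.423 0.095 0.192] 0.016318234129250934 91.1352094625273 [ 0.008  0.093 -6.575] [  -6.652    0.879  121.815   17.545   19.137 -113.866]
[0.07, 0.19, -0.25, -0.21, -0.66, 0.02]
[3.87, 0.21, 4.39, -0.21, -0.66, 0.02]
[-13.14, 0.26, 18.34, -0.21, -0.66, 0.02]
```

```bash
cat > chk.py <<'E'
from go import *; from h import cloud; import cv2,sys
R0=np.array(s["tool_rot"]); t=np.degrees(np.arcsin(-R0[2,2])); off=22
g=G(t,off); hd=np.r_[R0[:2,2],0]; hd/=np.linalg.norm(hd)
E0=np.array(s["position"])-.019*R0[:,2]+g[0]*hd-[0,0,g[1]]; v=np.cross([0,0,1],hd)
print("expect",E0,"tilt",t)
for c in("scene","top"):
    d=env.get_image(c); P,ok=cloud(d)
    for r in env.regions_of(c,"gear")[:3]:
        m=r["pixels"]&ok; D=(P[m]-E0)*1000; L=np.c_[D@hd,D@v,D[:,2]]
        k=(np.hypot(L[:,0],L[:,2])<60)&(abs(L[:,1])<14)
        print(c,r["score"],m.sum(),k.sum())
        if k.sum()>20: 
            K_=L[k]; rad=np.hypot(K_[:,0],K_[:,2])
            ang=np.degrees(np.arctan2(K_[:,2],K_[:,0]))
            for a in range(-60,241,30):
                w=abs((ang-a+180)%360-180)<15
                if w.sum()>3: print("  ang",a,w.sum(),"rmax",np.percentile(rad[w],95).round(1),"y",np.percentile(K_[w,1],[3,97]).round(1))
E
python3 chk.py
```

```text
expect [0.442 0.095 0.189] tilt 50.656380364733224
scene 0.58 262 261
  ang -60 16 rmax 38.6 y [-9.1 -2.6]
  ang -30 9 rmax 43.3 y [-9.3 -7.7]
  ang 0 25 rmax 47.4 y [-9.7  8. ]
  ang 30 43 rmax 47.8 y [-9.1  8.2]
  ang 60 55 rmax 48.9 y [-8.4  8.2]
  ang 90 45 rmax 47.5 y [-8.7  7.3]
  ang 120 29 rmax 45.3 y [-8.3  5.9]
  ang 210 7 rmax 22.6 y [-8. -0.]
  ang 240 15 rmax 28.3 y [-8.9  1.8]
top 0.47 223 223
  ang -60 8 rmax 24.8 y [-11.   -7.7]
  ang -30 9 rmax 40.9 y [-11.5  -8.3]
  ang 30 17 rmax 47.4 y [-11.3   4.4]
  ang 60 51 rmax 50.3 y [-11.    6.9]
  ang 90 57 rmax 50.8 y [-10.4   6.8]
  ang 120 46 rmax 48.8 y [-9.9  6.3]
  ang 150 25 rmax 47.7 y [-8.5  5.5]
```

```bash
sed -i 's/K=np.array.*071\])/K=np.array([.659,.1085,.071])/;' go.py; grep -n "^K=" go.py; python3 - <<'E'
from go import *
show(*place(50,22,-.1,.06),back=.019)
show(*place(50,22,0,.05),back=.019)
E
```

```text
11:K=np.array([.659,.1085,.071]); u=np.array([.9989,.0462,0])
[-5.06, 0.53, 12.21, -0.39, -0.22, -0.09]
[-12.1, 0.59, 19.37, -0.39, -0.22, -0.09]
```

Request:
{"method": "jog_arm", "body": {"targets": [[-1,0.1,4,-0.3,0,0],[-3,0.3,8,-0.3,0,0],[-5,0.5,12,-0.3,0,0],[-7,0.5,14,-0.3,0,0],[-9.5,0.5,17,-0.3,0,0],[-12,0.5,19.3,-0.3,0,0],[-12,0.5,19.3,-0.3,0,0],[-12,0.5,19.3,-0.3,0,0]]}}

```text
time_s: 9.2
position: [0.6394, 0.1063, 0.1224]
tool_rot: [[-0.768, -0.043, 0.639], [-0.033, 0.999, 0.028], [-0.64, 0.0, -0.769]]
ft_force: [-0.0, -0.4, -6.1]
grip_width: 0.0162
gripper_force: 91.3
```

```bash
python3 - <<'E'
from go import *
print(s["position"],s["ft_force"],s["q"],s["time_s"])
show(*place(50,22,0,.05),back=.019)
show(*place(50,22,0,.02),back=.019)
show(*place(50,22,0,.0),back=.019)
E
python3 - <<'E'
import sys; sys.path.insert(0,'.')
from h import *
np.set_printoptions(precision=1,suppress=True)
c=np.array([.660,.109]);u=np.array([.9989,.0462]);v=np.array([-.0462,.9989])
d=cap("top"); P,ok=cloud(d); Q=P[ok]; l=np.c_[(Q[:,:2]-c)@u,(Q[:,:2]-c)@v,Q[:,2]]*1000
cv2.imwrite("pics/in1.png",cv2.resize(d["frame"][120:260,150:290,::-1],None,fx=4.2,fy=4.2,interpolation=2))
l=l[(abs(l[:,0])<60)&(abs(l[:,1])<40)]
for lo,hi in((52,60),(80,100),(100,120),(120,140),(140,175)):
  m=l[(l[:,2]>lo)&(l[:,2]<hi)]; print(lo,len(m),np.percentile(m,[3,50,97],axis=0).tolist() if len(m) else "")
  if lo==52 and len(m): print(np.sort(m[:,1]).round(0).tolist())
E
```

```text
[0.639 0.106 0.122] [-0.03  -0.359 -6.055] [  -2.23    27.141   98.39    11.655   15.105 -104.885] 9.2
[-0.07, 0.13, -0.06, -0.1, -0.24, -0.13]
[1.85, 0.13, 2.24, -0.1, -0.24, -0.13]
[3.13, 0.13, 3.78, -0.1, -0.24, -0.13]
52 0 
80 0 
100 0 
120 10 [[-44.57870368250715, -3.404298282663012, 122.2954542060734], [-42.49809869872231, 0.3518453704725518, 132.48011561588822], [-38.58894432829168, 5.388832153823918, 139.66264879622332]]
140 60 [[-58.6419889399384, -36.65789224649344, 142.6121683843304], [-50.45880718824739, 5.511916582989581, 166.89288066056818], [-39.80399475804261, 35.17540698811473, 174.1473230421935]]
```

View pics/in1.png

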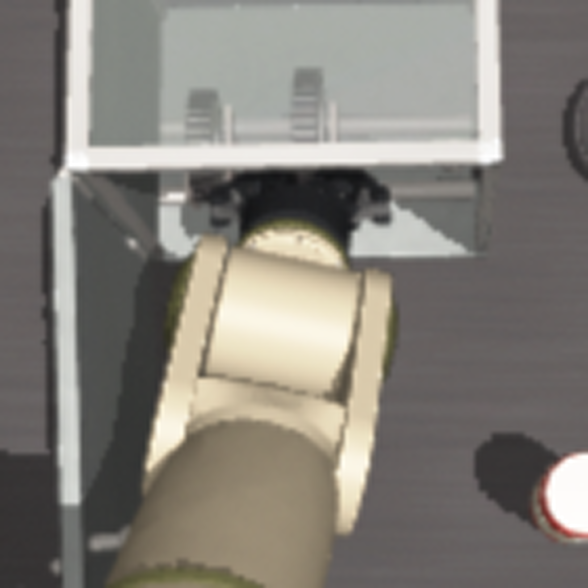

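The held gear shows at columns 291–325 and the spare at 187–219. Corrected for height they are about 85 mm apart, so it lines up with the slot. I lower it.

Request:
{"method": "jog_arm", "body": {"targets": [[0.6,0.1,0.7,0,0,0],[1.2,0.1,1.5,0,0,0],[1.9,0.1,2.2,0,0,0],[2.2,0.1,2.6,0,0,0],[2.5,0.1,3.0,0,0,0],[2.5,0.1,3.0,0,0,0]]}}

```text
time_s: 9.75
position: [0.6389, 0.1077, 0.0844]
tool_rot: [[-0.772, -0.045, 0.634], [-0.034, 0.999, 0.029], [-0.635, 0.001, -0.772]]
ft_force: [0.4, -0.2, -6.1]
grip_width: 0.0163
gripper_force: 91.3
```

```bash
python3 - <<'E'
from go import *
print(s["position"],s["ft_force"],s["wrist_torque"])
show(*place(50,22,0,.0),back=.019)
E
```

```text
[0.639 0.108 0.084] [ 0.447 -0.233 -6.121] [-0.03   1.122 -0.028]
[0.66, -0.01, 0.89, -0.01, -0.57, -0.11]
```

No contact yet, and about 11 mm remain.

Request:
{"method": "jog_arm", "body": {"targets": [[0.2,0,0.3,0,0,0],[0.4,0,0.5,0,0,0],[0.5,0,0.65,0,0,0],[0.6,0,0.75,0,0,0],[0.6,0,0.75,0,0,0]]}}

```text
time_s: 10.17
position: [0.6413, 0.1076, 0.0786]
tool_rot: [[-0.776, -0.046, 0.63], [-0.034, 0.999, 0.031], [-0.63, 0.002, -0.776]]
ft_force: [-0.8, 0.2, -6.3]
grip_width: 0.0162
gripper_force: 91.3
```

Request:
{"method": "jog_arm", "body": {"targets": [[0.06,0,0.08,0,0,0],[0.12,0,0.15,0,0,0],[0.12,0,0.15,0,0,0]]}}

```text
time_s: 10.42
position: [0.6417, 0.1076, 0.0774]
tool_rot: [[-0.777, -0.046, 0.628], [-0.034, 0.999, 0.031], [-0.629, 0.003, -0.777]]
ft_force: [0.3, 0.2, -6.6]
grip_width: 0.0161
gripper_force: 91.3
```

```bash
python3 - <<'E'
from go import *
print(s["q"],s["position"],s["ft_force"])
for t in(50,55,60,65): print(t,wrist(s["q"][0],s["q"][1]+s["q"][2],place(t,22)[1]))
for t in(55,58,62,65):
  show(*place(t,22,0,.006),back=.019)
E
python3 chk.py | head -1
```

```text
[  -2.15    31.638   99.94    18.322   10.039 -111.706] [0.642 0.108 0.077] [ 0.341  0.241 -6.555]
50 [  19.976    9.058 -113.427]
55 [  11.616   13.788 -105.225]
60 [   7.514   18.658 -101.282]
65 [  5.071  23.581 -99.001]
[-0.08, 0.01, -0.41, 0.13, 3.99, -0.08]
[-0.16, 0.01, -0.47, 0.13, 6.99, -0.08]
[-0.27, 0.01, -0.55, 0.13, 10.99, -0.08]
[-0.36, 0.01, -0.6, 0.13, 13.99, -0.07]
expect [0.661 0.109 0.075] tilt 51.011180593975084
```

```bash
python3 - <<'E'
from go import *
for t,dz in((55,.008),(60,.008),(60,.004),(60,0),(60,-.003)): show(*place(t,22,0,dz),back=.019)
E
```

```text
[-0.2, 0.01, -0.55, 0.13, 4.0, -0.09]
[-0.34, 0.01, -0.66, 0.13, 9.0, -0.08]
[-0.08, 0.01, -0.35, 0.13, 9.0, -0.08]
[0.17, 0.01, -0.03, 0.13, 9.0, -0.08]
[0.36, 0.01, 0.2, 0.13, 9.0, -0.08]
```

Request:
{"method": "jog_arm", "body": {"targets": [[-0.2,0,-0.55,0.1,2,0],[-0.2,0,-0.55,0.1,4,0],[-0.3,0,-0.6,0.1,6.5,0],[-0.35,0,-0.65,0.1,9,0],[-0.35,0,-0.65,0.1,9,0],[-0.2,0,-0.5,0.1,9,0],[-0.1,0,-0.35,0.1,9,0],[-0.1,0,-0.35,0.1,9,0]]}}

```text
time_s: 11.28
position: [0.6394, 0.1075, 0.0796]
tool_rot: [[-0.866, -0.045, 0.498], [-0.039, 0.999, 0.024], [-0.499, 0.001, -0.867]]
ft_force: [-0.4, 0.4, -6.9]
grip_width: 0.0162
gripper_force: 91.2
```

```bash
python3 chk.py; python3 - <<'E'
from go import *
print(s["q"],s["position"],s["ft_force"],s["wrist_torque"])
for t,dz in((60,.004),(60,0),(60,-.003)): show(*place(t,22,0,dz),back=.019)
E
```

```text
expect [0.658 0.108 0.074] tilt 60.08873204199724
[ -1.808  31.336  93.57    5.309  25.277 -98.585] [0.64  0.108 0.081] [ 0.117 -0.502 -6.216] [-0.074  0.96   0.031]
[-0.01, 0.01, -0.0, 0.04, -0.01, -0.08]
[0.19, 0.01, 0.34, 0.04, -0.01, -0.08]
[0.34, 0.01, 0.6, 0.04, -0.01, -0.08]
```

Request:
{"method": "jog_arm", "body": {"targets": [[0.1,0,0.17,0,0,0],[0.2,0,0.34,0,0,0],[0.2,0,0.34,0,0,0]]}}

```text
time_s: 11.73
position: [0.6412, 0.1075, 0.0775]
tool_rot: [[-0.864, -0.045, 0.502], [-0.039, 0.999, 0.024], [-0.502, 0.001, -0.865]]
ft_force: [3.6, 0.6, -3.3]
grip_width: 0.0162
gripper_force: 91.7
```

Request:
{"method": "jog_arm", "body": {"targets": [[0.05,0,0.09,0,0,0],[0.1,0,0.17,0,0,0],[0.1,0,0.17,0,0,0]]}}

```text
time_s: 11.98
position: [0.6413, 0.1075, 0.0772]
tool_rot: [[-0.863, -0.045, 0.504], [-0.039, 0.999, 0.024], [-0.504, 0.001, -0.863]]
ft_force: [-4.3, -0.4, 9.4]
grip_width: 0.0163
gripper_force: 93.8
```

The gear is seated on both rods: the force turned upward and the forward push reversed. I release it.

Request:
{"method": "jog_arm", "body": {"targets": [[-0.05,0,-0.09,0,0,0],[-0.05,0,-0.09,0,0,0],[-0.05,0,-0.09,0,0,0],[-0.05,0,-0.09,0,0,0],[-0.05,0,-0.09,0,0,0],[-0.05,0,-0.09,0,0,0]], "hand": 0.5}}

```text
time_s: 12.48
position: [0.6402, 0.1075, 0.0758]
tool_rot: [[-0.865, -0.045, 0.499], [-0.039, 0.999, 0.024], [-0.5, 0.001, -0.866]]
ft_force: [0.6, -0.6, 0.8]
grip_width: 0.0428
gripper_force: 0.0
```

```bash
python3 chk.py; python3 - <<'E'
from go import *
print(s["q"],s["position"],s["ft_force"],s["grip_width"])
R0=np.array(s["tool_rot"])
show(np.array(s["position"])-.10*u+[0,0,.06],R0)
show(np.array(s["position"])-.25*u+[0,0,.15],R0)
E
```

```text
expect [0.659 0.108 0.07 ] tilt 60.01181202070514
[ -1.806  31.768  93.81    5.437  24.607 -98.729] [0.64  0.108 0.076] [-0.649 -0.271 -0.086] 0.04277183146045159
[5.66, -0.0, -10.19, 0.0, 0.0, 0.0]
[14.15, -0.0, -25.49, 0.0, 0.0, 0.0]
```

Request:
{"method": "jog_arm", "body": {"targets": [[1,0,-2,0,0,0],[2.5,0,-4.5,0,0,0],[4,0,-7,0,0,0],[5.7,0,-10.2,0,0,0],[8,0,-14,0,0,0],[10,0,-18,0,0,0],[12,0,-22,0,0,0],[14,0,-25.5,0,0,0]]}}

```text
time_s: 13.35
position: [0.3964, 0.0964, 0.2237]
tool_rot: [[-0.865, -0.046, 0.499], [-0.039, 0.999, 0.024], [-0.5, 0.001, -0.866]]
ft_force: [0.1, -0.7, 1.2]
grip_width: 0.0428
gripper_force: 0.0
```

```bash
python3 - <<'E'
from go import *; import cv2
from h import cloud
print(s["q"],s["position"],s["ft_force"],s["time_s"])
a=env.get_image("top"); b=env.get_image("scene")
cv2.imwrite("pics/rel.png",cv2.resize(cv2.hconcat([a["frame"][110:210,150:280,::-1],b["frame"][140:240,250:380,::-1]]),None,fx=3,fy=3,interpolation=2))
P,ok=cloud(a); Q=P[ok]; D=(Q-K)*1000; v=np.array([-.0462,.9989,0]); L=np.c_[D@u,D@v,D[:,2]]
m=L[(abs(L[:,0])<60)&(abs(L[:,1])<25)&(L[:,2]>-10)&(L[:,2]<60)]; print(len(m),np.percentile(m,[3,50,97],axis=0))
for z in range(-10,50,10):
  w=m[(m[:,2]>z)&(m[:,2]<z+10)]
  if len(w)>3: print(z,len(w),np.percentile(w[:,:2],[5,50,95],axis=0).round(1).tolist())
E
```

```text
[  -5.933   -3.787  114.284    6.724   39.981 -102.544] [0.396 0.096 0.224] [ 0.09  -0.725  1.169] 13.35
52 [[-43.201 -10.23   -8.683]
 [-34.819  -2.339  20.43 ]
 [-25.263   6.982  36.407]]
-10 9 [[-42.5, -10.5], [-34.7, -10.0], [-22.9, 10.4]]
0 6 [[-43.8, -6.8], [-42.1, -2.4], [-37.9, 4.4]]
10 8 [[-43.1, -8.6], [-41.2, -1.7], [-37.7, 4.8]]
20 19 [[-38.3, -9.0], [-34.3, -2.3], [-29.2, 6.9]]
30 10 [[-34.5, -10.0], [-29.1, -1.9], [-27.6, 6.3]]
```

View pics/rel.png

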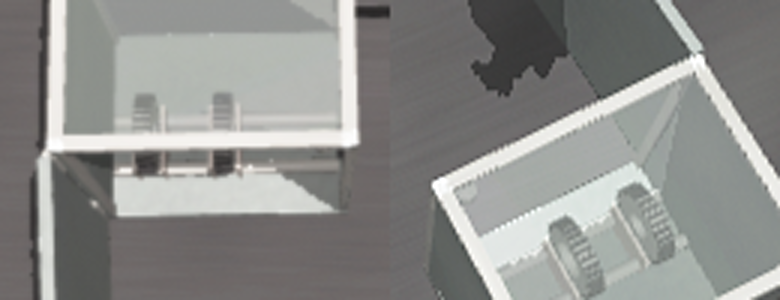

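The gear stands upright in the slot at about (222,130) in the left view, level with the spare at (145,130). The hand is clear. Now the door.

```bash
cat >> go.py <<'E'
HG=np.array([.5736,.2453,0])
def door(a,r=.245,gap=0.,z=.215,tilt=55,dyaw=0):
    y=np.radians(2.65-a); x=np.array([np.cos(y),np.sin(y),0]); e=np.array([np.sin(y),-np.cos(y),0])
    return HG+r*e-(.014+gap)*x+[0,0,z], tool(2.65-a+dyaw,tilt,1)
E
python3 - <<'E'
from go import *
print(door(87,gap=.06)[0],door(0)[0])
show([.33,.12,.40],tool(-40,55,1))
show([.33,.30,.41],tool(-70,55,1))
print(wrist(50,100,door(87)[1]),wrist(0,115,door(0)[1]))
E
```

```text
[0.323 0.295 0.215] [ 0.571 -0.     0.215]
[-3.28, 2.62, -18.22, 23.04, -4.41, 35.89]
[-4.5, 20.61, -18.66, 39.25, -3.99, 61.14]
[-25.081 104.632  43.296] [  3.034  30.064 -94.798]
```

Request:
{"method": "jog_arm", "body": {"targets": [[-3.3,2.6,-18.2,23,-4.4,36],[-3.3,2.6,-18.2,23,-4.4,36],[-3.3,2.6,-18.2,23,-4.4,36],[-3.3,2.6,-18.2,23,-4.4,36],[-3.3,2.6,-18.2,23,-4.4,36],[-4.5,20.6,-18.7,39,-4,61],[-4.5,20.6,-18.7,39,-4,61],[-4.5,20.6,-18.7,39,-4,61]], "hand": 0, "newtons": 20}}

```text
time_s: 14.12
position: [0.3406, 0.2058, 0.3883]
tool_rot: [[-0.651, 0.638, 0.412], [0.53, 0.77, -0.354], [-0.543, -0.012, -0.84]]
ft_force: [0.6, -0.7, 0.5]
grip_width: 0.0001
gripper_force: 0.0
```

Request:
{"method": "jog_arm", "body": {"targets": [[0,0,0,0,0,0]]}}

```text
time_s: 14.2
position: [0.3416, 0.211, 0.3867]
tool_rot: [[-0.656, 0.633, 0.411], [0.527, 0.774, -0.351], [-0.54, -0.013, -0.841]]
ft_force: [-0.4, 0.0, -0.9]
grip_width: -0.0003
gripper_force: 0.0
```

```bash
python3 - <<'E'
from go import *
print(s["q"],s["position"],s["time_s"],s["grip_width"])
show(*door(87,gap=.07,z=.40))
show(*door(87,gap=.07))
E
```

```text
[ 34.072   0.429  83.269 -31.433  87.079 -17.83 ] [0.342 0.211 0.387] 14.2 -0.00027987511379195054
[5.54, 5.97, -5.24, 24.51, -1.88, 37.84]
[15.53, 6.22, 10.33, 24.51, -1.88, 37.84]
```

Request:
{"method": "jog_arm", "body": {"targets": [[5.5,6,-5.2,24.5,-2,38],[5.5,6,-5.2,24.5,-2,38],[5.5,6,-5.2,24.5,-2,38],[5.5,6,-5.2,24.5,-2,38],[5.5,6,-5.2,24.5,-2,38],[5.5,6,-5.2,24.5,-2,38],[5.5,6,-5.2,24.5,-2,38],[5.5,6,-5.2,24.5,-2,38]]}}

```text
time_s: 14.87
position: [0.323, 0.2987, 0.3992]
tool_rot: [[-0.077, 0.996, 0.054], [0.814, 0.094, -0.574], [-0.576, 0.0, -0.817]]
ft_force: [1.0, -0.5, -0.1]
grip_width: -0.0003
gripper_force: 0.0
```

```bash
python3 - <<'E'
from go import *
print(s["q"],s["position"],s["time_s"],s["grip_width"])
show(*door(87,gap=.07,z=.40))
show(*door(87,gap=.05))
show(*door(87,gap=.0))
E
```

```text
[ 42.821  17.984  60.573 -32.043 120.349  25.58 ] [0.323 0.299 0.399] 14.8667 -0.00028460926128912755
[0.45, -0.09, -0.42, -0.13, 0.2, -0.22]
[9.48, -0.08, 15.85, -0.13, 0.2, -0.22]
[5.4, -0.06, 18.73, -0.13, 0.2, -0.22]
```

Request:
{"method": "jog_arm", "body": {"targets": [[2,0,2.5,0,0,0],[4,0,5.5,0,0,0],[6,0,9,0,0,0],[8,0,12.5,0,0,0],[9.5,0,15.8,0,0,0],[9.5,0,15.8,0,0,0]]}}

```text
time_s: 15.37
position: [0.3214, 0.2831, 0.2116]
tool_rot: [[-0.084, 0.995, 0.05], [0.81, 0.097, -0.578], [-0.58, -0.008, -0.814]]
ft_force: [0.2, -0.0, -0.3]
grip_width: 0.0002
gripper_force: 0.0
```

```bash
python3 - <<'E'
from go import *
print(s["q"],s["position"],s["time_s"],s["ft_force"])
for a in(87,84,78,70,62,54): show(*door(a))
E
```

```text
[ 41.675  23.35   83.811 -27.827  95.243  38.948] [0.321 0.283 0.212] 15.3667 [ 0.226 -0.021 -0.333]
[-4.15, 0.23, 2.53, -0.42, 0.46, 0.21]
[-5.19, 0.19, 3.28, -2.15, 0.45, -2.24]
[-7.28, 0.32, 4.76, -5.61, 0.42, -7.14]
[-10.04, 0.9, 6.72, -10.23, 0.39, -13.67]
[-12.7, 1.95, 8.6, -14.84, 0.35, -20.21]
[-15.21, 3.44, 10.38, -19.45, 0.31, -26.75]
```

Request:
{"method": "jog_arm", "body": {"targets": [[-2.2,0.1,1.3,-0.2,0.2,0],[-3.5,0.2,2.1,-0.4,0.4,0],[-4.2,0.2,2.6,-0.4,0.4,0.2],[-4.7,0.2,2.9,-1.3,0.4,-1],[-5.2,0.2,3.3,-2.2,0.4,-2.2],[-6.2,0.25,4,-3.9,0.4,-4.7],[-7.3,0.3,4.8,-5.6,0.4,-7.1],[-8.7,0.6,5.8,-8,0.4,-10.4]]}}

```text
time_s: 16.03
position: [0.3395, 0.1821, 0.2197]
tool_rot: [[-0.259, 0.946, 0.196], [0.779, 0.325, -0.537], [-0.571, 0.013, -0.821]]
ft_force: [-0.5, -0.3, -0.4]
grip_width: -0.0004
gripper_force: 0.1
```

```bash
cat > dchk.py <<'E'
from go import *
print(s["q"],s["position"],s["time_s"],s["ft_force"])
x=np.array(s["position"])-HG; R0=np.array(s["tool_rot"]); yaw=np.degrees(np.arctan2(R0[1,2],R0[0,2]))
r=np.hypot(x[0],x[1]); phi=np.degrees(np.arctan2(x[1],x[0]))
a=(-87.35-phi+np.degrees(np.arcsin(-.014/r)))%360; a=a-360 if a>200 else a
print("TCP on outer face at door angle deg",round(a,1),"r",round(r,3),"heading-door",round(2.65-a-yaw,1))
import sys
for b in sys.argv[1:]: print(b,end=" "); show(*door(float(b)))
E
python3 dchk.py 70 62 54 46 38
```

```text
[ 32.126  13.389  97.546 -34.602  79.543  23.092] [0.34  0.182 0.22 ] 16.0333 [-0.548 -0.343 -0.39 ]
TCP on outer face at door angle deg 74.2 r 0.242 heading-door -1.6
70 [-1.22, -0.35, 1.42, -1.5, -0.15, -3.47]
62 [-4.02, -0.09, 3.37, -6.08, -0.1, -10.03]
54 [-6.76, 0.65, 5.28, -10.67, -0.05, -16.59]
46 [-9.39, 1.84, 7.13, -15.25, 0.01, -23.14]
38 [-11.85, 3.47, 8.87, -19.84, 0.06, -29.7]
```

```bash
cat > dang.py <<'E'
from h import *
HG=np.array([.5736,.2453]); v=np.array([-.0462,.9989])
for c in("scene","top"):
    d=cap(c); P,ok=cloud(d); Q=P[ok]; D=Q[:,:2]-HG; r=np.linalg.norm(D,axis=1)
    k=(Q[:,2]>.284)&(Q[:,2]<.3)&(r<.285)&(r>.1)&((D@np.array([.9989,.0462]))<-.01)
    a=np.degrees(np.arctan2(D[k,1],D[k,0])); a=(-87.35-a)%360
    h,e=np.histogram(a,bins=np.arange(0,120,4)); i=h.argmax(); w=abs(a-e[i]-2)<6
    print(c,"door angle approx",np.median(a[w]).round(1),w.sum(), "minus ~2 for half thickness")
E
python3 dang.py
```

```text
scene door angle approx 74.0 300 minus ~2 for half thickness
top door angle approx 72.0 372 minus ~2 for half thickness
```

The door now stands at about 72°, moving with the hand. I keep pushing.

Request:
{"method": "jog_arm", "body": {"targets": [[-0.6,-0.3,0.9,-0.8,0,-1.7],[-1.2,-0.35,1.4,-1.5,0,-3.5],[-2.6,-0.2,2.4,-3.8,0,-6.7],[-4,-0.1,3.4,-6,0,-10],[-5.4,0.3,4.3,-8.4,0,-13.3],[-6.8,0.65,5.3,-10.7,0,-16.6],[-8.1,1.2,6.2,-13,0,-19.9],[-9.4,1.8,7.1,-15,0,-23]]}}

```text
time_s: 16.8
position: [0.3945, 0.0761, 0.2155]
tool_rot: [[-0.593, 0.691, 0.413], [0.566, 0.722, -0.398], [-0.574, -0.002, -0.819]]
ft_force: [0.9, 0.0, -1.1]
grip_width: 0.0001
gripper_force: 0.3
```

```bash
python3 dchk.py 50 42 34 26 20; python3 dang.py
```

```text
[ 11.502   4.424 110.083 -37.738  50.489 -14.083] [0.395 0.076 0.215] 16.8 [ 0.932  0.029 -1.099]
TCP on outer face at door angle deg 46.0 r 0.246 heading-door 0.5
50 [1.42, 0.24, -0.94, 1.98, 0.01, 3.02]
42 [-1.38, 0.07, 1.02, -2.61, 0.0, -3.53]
34 [-4.17, 0.37, 2.98, -7.19, -0.0, -10.09]
26 [-6.91, 1.15, 4.89, -11.78, -0.01, -16.64]
20 [-8.88, 2.03, 6.27, -15.22, -0.02, -21.55]
scene door angle approx 45.7 318 minus ~2 for half thickness
top door angle approx 44.3 352 minus ~2 for half thickness
```

Request:
{"method": "jog_arm", "body": {"targets": [[-0.7,0,0.5,-1.3,0,-1.8],[-1.4,0.1,1,-2.6,0,-3.5],[-2.5,0.2,1.8,-4.5,0,-6.1],[-3.5,0.3,2.5,-6,0,-8.5],[-4.5,0.5,3.2,-7.8,0,-10.9],[-5.4,0.7,3.9,-9.2,0,-13],[-6.2,0.9,4.4,-10.5,0,-15],[-6.9,1.15,4.9,-11.8,0,-16.6]]}}

```text
time_s: 17.57
position: [0.4635, 0.0262, 0.2144]
tool_rot: [[-0.752, 0.399, 0.525], [0.328, 0.917, -0.227], [-0.572, 0.001, -0.82]]
ft_force: [-0.8, -0.0, 0.8]
grip_width: -0.0001
gripper_force: 0.3
```

```bash
python3 dchk.py 22 18 14 10 6 3 0; python3 dang.py
```

```text
[ -5.799   4.506 110.129 -18.478  33.144 -59.635] [0.463 0.026 0.214] 17.5667 [-0.79  -0.     0.849]
TCP on outer face at door angle deg 26.1 r 0.245 heading-door 0.0
22 [-1.46, -0.05, 0.95, -2.34, -0.12, -3.46]
18 [-2.86, 0.04, 1.93, -4.63, -0.12, -6.74]
14 [-4.26, 0.24, 2.9, -6.92, -0.12, -10.02]
10 [-5.64, 0.57, 3.86, -9.22, -0.11, -13.3]
6 [-6.99, 1.01, 4.81, -11.51, -0.11, -16.58]
3 [-7.99, 1.41, 5.51, -13.22, -0.11, -19.04]
0 [-8.98, 1.88, 6.19, -14.94, -0.11, -21.5]
scene door angle approx 25.8 335 minus ~2 for half thickness
top door angle approx 25.7 366 minus ~2 for half thickness
```

Request:
{"method": "jog_arm", "body": {"targets": [[-0.7,0,0.5,-1.2,0,-1.7],[-1.4,0,0.95,-2.3,0,-3.5],[-2.1,0,1.4,-3.5,0,-5.1],[-2.8,0,1.9,-4.6,0,-6.7],[-3.4,0.1,2.3,-5.6,0,-8.2],[-3.9,0.2,2.7,-6.4,0,-9.3],[-4.3,0.25,2.9,-7,0,-10],[-4.3,0.25,2.9,-7,0,-10]]}}

```text
time_s: 18.33
position: [0.5117, 0.0079, 0.2151]
tool_rot: [[-0.804, 0.198, 0.561], [0.163, 0.98, -0.112], [-0.572, 0.002, -0.821]]
ft_force: [0.3, -0.0, 0.7]
grip_width: 0.0003
gripper_force: 0.0
```

```bash
python3 dchk.py 12 10 8 6 4 2 0 -2; python3 dang.py
```

```text
[-12.857   7.585 106.284   1.755  31.297 -92.632] [0.512 0.008 0.215] 18.3333 [ 0.321 -0.046  0.739]
TCP on outer face at door angle deg 14.0 r 0.245 heading-door -0.1
12 [-0.7, -0.04, 0.49, -1.09, -0.14, -1.74]
10 [-1.4, -0.05, 0.98, -2.24, -0.14, -3.38]
8 [-2.1, -0.02, 1.47, -3.38, -0.14, -5.02]
6 [-2.8, 0.04, 1.96, -4.53, -0.14, -6.66]
4 [-3.5, 0.12, 2.45, -5.68, -0.13, -8.3]
2 [-4.2, 0.24, 2.93, -6.82, -0.13, -9.94]
0 [-4.89, 0.39, 3.41, -7.97, -0.13, -11.58]
-2 [-5.58, 0.56, 3.89, -9.11, -0.13, -13.22]
scene door angle approx 13.4 339 minus ~2 for half thickness
top door angle approx 14.6 360 minus ~2 for half thickness
```

Request:
{"method": "jog_arm", "body": {"targets": [[-0.35,0,0.25,-0.5,0,-0.9],[-0.7,0,0.5,-1.1,0,-1.7],[-1.05,0,0.73,-1.7,0,-2.6],[-1.4,0,1,-2.2,0,-3.4],[-1.75,0,1.2,-2.8,0,-4.2],[-2.1,0,1.47,-3.4,0,-5],[-2.45,0,1.7,-4,0,-5.8],[-2.6,0,1.8,-4.2,0,-6.2]]}}

```text
time_s: 19.1
position: [0.5411, 0.0022, 0.2148]
tool_rot: [[-0.82, 0.067, 0.568], [0.055, 0.998, -0.038], [-0.57, 0.0, -0.822]]
ft_force: [-11.2, 3.2, 7.8]
grip_width: -0.0
gripper_force: 6.0
```

```bash
python3 dchk.py 6 5 4 3 2 1 0 -1 -2; python3 dang.py
```

```text
[ -15.569   10.165  102.936   12.186   33.329 -109.922] [0.541 0.002 0.215] 19.1 [-11.249   3.228   7.805]
TCP on outer face at door angle deg 7.0 r 0.245 heading-door -0.5
6 [-0.36, -0.04, 0.22, -0.27, -0.27, -0.39]
5 [-0.71, -0.06, 0.46, -0.84, -0.27, -1.21]
4 [-1.06, -0.07, 0.71, -1.41, -0.27, -2.03]
3 [-1.41, -0.07, 0.95, -1.99, -0.27, -2.85]
2 [-1.77, -0.06, 1.2, -2.56, -0.27, -3.67]
1 [-2.12, -0.05, 1.44, -3.13, -0.27, -4.49]
0 [-2.47, -0.03, 1.68, -3.7, -0.27, -5.31]
-1 [-2.82, -0.0, 1.93, -4.27, -0.27, -6.13]
-2 [-3.17, 0.03, 2.17, -4.84, -0.27, -6.96]
scene door angle approx 7.0 336 minus ~2 for half thickness
top door angle approx 8.2 364 minus ~2 for half thickness
```

The catch is resisting at 11 N, as expected. I ease it through.

Request:
{"method": "jog_arm", "body": {"targets": [[-0.2,0,0.13,0,0,-0.2],[-0.4,0,0.25,-0.3,-0.2,-0.4],[-0.55,0,0.35,-0.5,-0.2,-0.8],[-0.7,0,0.46,-0.8,-0.2,-1.2],[-0.85,0,0.57,-1.1,-0.2,-1.6],[-1,0,0.68,-1.4,-0.2,-2]]}}

```text
time_s: 19.7
position: [0.554, 0.0009, 0.2153]
tool_rot: [[-0.818, 0.025, 0.574], [0.02, 1.0, -0.015], [-0.575, -0.001, -0.818]]
ft_force: [-0.2, 0.3, -0.5]
grip_width: -0.0001
gripper_force: 0.0
```

```bash
python3 dchk.py 3 2 1 0 -1 -2; python3 dang.py
```

```text
[ -16.148   11.294  101.482   15.086   33.967 -114.771] [0.554 0.001 0.215] 19.7 [-0.151  0.309 -0.484]
TCP on outer face at door angle deg 4.0 r 0.245 heading-door 0.2
3 [-0.32, -0.04, 0.26, -0.65, 0.07, -0.85]
2 [-0.67, -0.05, 0.5, -1.23, 0.07, -1.67]
1 [-1.02, -0.06, 0.75, -1.8, 0.07, -2.49]
0 [-1.37, -0.06, 1.0, -2.38, 0.07, -3.3]
-1 [-1.72, -0.05, 1.24, -2.95, 0.07, -4.12]
-2 [-2.07, -0.03, 1.49, -3.52, 0.07, -4.94]
scene door angle approx 4.1 163 minus ~2 for half thickness
top door angle approx 3.8 168 minus ~2 for half thickness
```

Request:
{"method": "jog_arm", "body": {"targets": [[-0.1,0,0.08,-0.2,0,-0.2],[-0.2,0,0.15,-0.4,0,-0.5],[-0.3,0,0.23,-0.6,0,-0.8],[-0.4,0,0.3,-0.7,0,-1],[-0.4,0,0.3,-0.7,0,-1]]}}

```text
time_s: 20.22
position: [0.5596, -0.0002, 0.2153]
tool_rot: [[-0.818, 0.004, 0.575], [0.002, 1.0, -0.004], [-0.575, -0.002, -0.818]]
ft_force: [0.9, 0.7, -0.2]
grip_width: 0.0001
gripper_force: 0.0
```

```bash
python3 dchk.py 1 0; python3 dang.py
```

```text
[ -16.494   11.825  100.785   16.427   34.437 -117.141] [ 0.56  -0.     0.215] 20.2167 [ 0.896  0.712 -0.188]
TCP on outer face at door angle deg 2.6 r 0.246 heading-door 0.4
1 [-0.56, 0.02, 0.43, -1.16, 0.13, -1.48]
0 [-0.91, 0.02, 0.67, -1.73, 0.13, -2.3]
scene door angle approx 15.2 151 minus ~2 for half thickness
top door angle approx 3.9 164 minus ~2 for half thickness
```

Request:
{"method": "jog_arm", "body": {"targets": [[-0.1,0,0.08,0,0,0],[-0.2,0,0.15,0,0,0],[-0.3,0,0.22,0,0,0],[-0.3,0,0.22,0,0,0]]}}

```text
time_s: 20.65
position: [0.5634, -0.0001, 0.2152]
tool_rot: [[-0.818, 0.004, 0.576], [0.002, 1.0, -0.004], [-0.576, -0.002, -0.818]]
ft_force: [-0.6, 0.0, 0.3]
grip_width: 0.0001
gripper_force: 0.0
```

```bash
python3 - <<'E'
from h import *
u=np.array([.9989,.0462]);v=np.array([-.0462,.9989]); HG=np.array([.5736,.2453])
for c in("scene","top"):
    d=cap(c); P,ok=cloud(d); Q=P[ok]; D=Q[:,:2]-HG; X=D@u*1000; Y=D@v*1000
    # door top strip in cabinet frame: closed -> x in -14..0 for all y
    for y0 in(-270,-230,-150,-80):
        k=(Q[:,2]>.283)&(Q[:,2]<.2955)&(abs(Y-y0)<15)&(X>-60)&(X<4); print(c,y0,k.sum(),np.percentile(X[k],[3,50,97]).round(1) if k.sum() else "")
E
```

```text
scene -270 51 [-59.5  -8.6  -1.3]
scene -230 78 [-59.7  -9.8  -0.7]
scene -150 46 [-11.7  -6.1   0.1]
scene -80 44 [-12.5  -6.   -1.3]
top -270 59 [-58.3  -8.2   2.1]
top -230 73 [-54.3  -9.2   1.5]
top -150 61 [-15.1  -8.4  -0.8]
top -80 63 [-14.6  -7.3   2. ]
```

The door lies flush along its whole width. I back off and do a last check.

Request:
{"method": "jog_arm", "body": {"targets": [[1,0,-1,0,0,0],[2,0,-3,0,0,0],[2,0,-7,0,0,0],[2,0,-11,0,0,0],[2,0,-14,0,0,0],[2,0,-16,0,0,0],[2,0,-16,0,0,0],[2,0,-16,0,0,0]]}}

```text
time_s: 21.42
position: [0.4546, 0.0004, 0.335]
tool_rot: [[-0.817, 0.005, 0.577], [0.002, 1.0, -0.005], [-0.577, -0.002, -0.817]]
ft_force: [-0.2, -1.0, -0.1]
grip_width: 0.0002
gripper_force: 0.0
```

```bash
python3 - <<'E'
from h import *
print(env.observe()["position"],env.observe()["time_s"])
u=np.array([.9989,.0462]);v=np.array([-.0462,.9989]); HG=np.array([.5736,.2453])
for c in("scene","top"):
    d=cap(c); P,ok=cloud(d); Q=P[ok]; D=Q[:,:2]-HG; X=D@u*1000; Y=D@v*1000
    for y0 in(-270,-230,-150,-80,-40):
        k=(Q[:,2]>.283)&(Q[:,2]<.2955)&(abs(Y-y0)<15)&(X>-40)&(X<4); print(c,y0,k.sum(),np.percentile(X[k],[3,50,97]).round(1) if k.sum() else "")
    for t in ("spray_can","parts_dish","bolt_jar","hammer","wrench"):
        r=env.regions_of(c,t)
        if r: m=r[0]["pixels"]&ok; print(t,np.median(P[m],0).round(3))
    if c=="scene": f=d["frame"]
cv2.imwrite("pics/end.png",f[:,:,::-1])
E
```

```text
[4.54611004e-01 4.08538332e-04 3.34998077e-01] 21.4167
scene -270 40 [-12.7  -6.5  -1.3]
scene -230 50 [-12.6  -6.5  -0.1]
scene -150 45 [-13.2  -6.9  -0.2]
scene -80 46 [-13.   -7.   -0.7]
scene -40 44 [-12.1  -6.   -0.5]
spray_can [ 0.404 -0.104  0.148]
parts_dish [ 0.694 -0.16   0.015]
bolt_jar [0.65  0.415 0.082]
hammer [ 0.685 -0.393  0.023]
wrench [0.446 0.497 0.006]
top -270 56 [-14.5  -8.1   1.7]
top -230 67 [-14.9  -7.3   1.8]
top -150 59 [-14.7  -8.7  -2.1]
top -80 71 [-14.8  -7.2   1.9]
top -40 55 [-14.6  -9.1   1.9]
spray_can [ 0.383 -0.098  0.171]
parts_dish [ 0.701 -0.164  0.017]
bolt_jar [0.635 0.417 0.087]
hammer [ 0.684 -0.389  0.025]
wrench [0.444 0.496 0.008]
```

View pics/end.png

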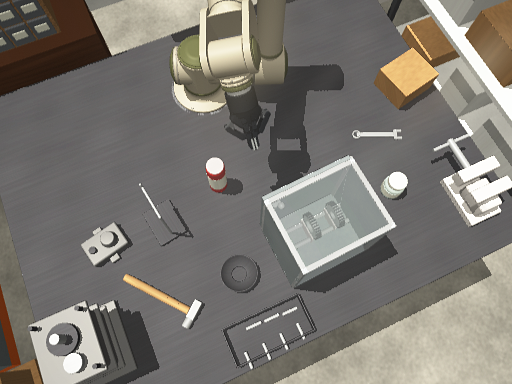

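The door is shut along (265,205)–(352,160), both gears stand upright in their slots at (312,225) and (335,212), and the rest of the bench is unchanged. I hand in the job.

```bash
python3 -c "
from rig import env
print(env.close_job())"
```

```text
the job is handed in; nothing more can be done
None
```

The gear stands released in the empty slot, the door was then eased past its catch (about 11–14 N) and sits flush, nothing else on the bench moved, and the job was handed in at about 21.5 s.

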